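# Load a drone battery into a charging bay with a spring flap

### The job

Load the waiting drone battery into the bench charger: press the spring flap's thumb plate down with one fingertip so that the flap stands open and, keeping it open all the while, push the battery along the tray with the other fingertip until it is fully home against the contacts. Then let the flap close behind it. Only push the battery, never pick it up, and leave everything else on the bench where it is.

Things in the scene. Friction and masses are not known exactly. Their poses are not given: they have to be found in the camera images.
- dock: Bench charger, bolted down. Axes: x = push direction, tray to bay; y left of that; z up. Origin: on the bench, on the tray's centre line, in the plane of the closed flap's front. Dark steel base x -108 to 168 mm, 58 mm wide; its top, the tray floor, is 6 mm high. Tray in front (x -98 to 0) between guide rails 35 mm apart, tops 11 mm high. Grey housing behind (x 68 to 166), 52 mm high.
- bay_end (a point): Middle of the face of the black contact block at the bay's far end, at dock x 56, z 17: the battery's end stop. The bay runs from x 0 to here between aluminium walls 35 mm apart inside and 31 mm high. Same axes as the dock.
- flap (a joint): Angle of the spring-closed flap over the bay: 0 closed, stop at 0.95 rad. Bent steel sheet hinged along the bay's left wall (pin along x at dock y 22, z 36). Closed: top 36 mm high, its front apron (x 0 to 2.5) bars the way in down to 22.5 mm above the bench. The battery passes under from 0.6 rad. Open, it stands up to 75 mm high. Pressing the thumb plate opens it; let go, it shuts.
- thumb_plate (a point): Where to press: upper face of the flap's thumb plate, left of the hinge; moves with the flap. Plate 120 mm along dock x (-75 to 45, this point at -15). At rest it slopes up outwards, y 43, z 24 to y 84, z 70. At 0.85 rad it is level: y 26 to 88, upper face 12 mm high, this point at y 72. A fingertip at y 72, 14 mm high, opens it 0.8 rad. 2 to 5 N; it may slide along x, near y 72, not nearer the hinge.
- battery: Battery to load, 0.1 to 0.16 kg, 68 mm long, nose to dock +x. Black body 50 mm long (own x -16 to 34), 30 wide, 24 high; behind it a lower grey tail, x -34 to -16, 24 wide, 15 high. Origin: middle of the underside. Waits on the tray, nose 6 to 20 mm before the flap. Home: origin at dock x 22, nose on the contact block; the tail sticks out 12 mm under the shut flap, which locks behind the body.
- battery_tail (a point): Middle of the end face of the battery's tail, 7.5 mm above the battery's underside (13.5 mm above the bench): where to push.
- battery_nose (a point): Middle of the battery's front end face, 12 mm above its underside.
- slim_battery: A flat spare battery 66 x 31 x 15 mm lying beside the tray, not to be disturbed. Origin: middle of its underside.
- screwdriver: Screwdriver 170 mm long lying right of the charger, not to be disturbed.
- tape_roll: Roll of tape, 96 mm across, 22 mm high, lying left of the charger's housing, not to be disturbed.
- tape_measure: Tape measure 68 x 34 x 62 mm at the right of the bench, not to be disturbed.
- spray_bottle: Spray bottle 211 mm high, at the right, not to be disturbed.
- drone: Small quadcopter, 150 mm square, 50 mm high, at the left, not to be disturbed.
- controller: Hand controller for the drone, about 190 x 110 mm, 55 mm high, at the near right, not to be disturbed.
- pliers: Pliers 145 mm long at the near left, not to be disturbed.
Not all that is in view belongs to the job. What is shaped like the battery but purple is not meant.

How it is judged:
On the way, in this order (a step that is already met when the one before it is completed fails the run):
1. the flap is held open while the battery still waits in front of it (value of joint flap above 0.55 rad and x of battery_nose in the frame of dock below 0 m), for 0.1 s.
2. the battery is fully home with the flap still held open (value of joint flap above 0.5 rad and x of battery_nose in the frame of dock above 0.053 m), for 0.1 s.
At the end, for the whole second after the job is handed in: The battery lies flat in the bay, its nose within 3 mm of the contact block, and the flap is closed behind it (within 0.06 rad), everything at rest (value of joint flap below 0.06 rad and x of battery_nose in the frame of dock above 0.053 m and y of battery_nose in the frame of dock between -0.006 and 0.006 m and angle between the x axis of battery and the x axis of dock, either way round below 0.12 rad and angle between battery's own z axis and vertical below 0.1 rad and height (world z) of battery below 0.01 m and linear speed of battery below 0.02 m/s); the robot touches nothing.
It fails at once if the battery is lifted off the tray or tipped (height (world z) of battery above 0.014 m or angle between battery's own z axis and vertical above 0.25 rad).
It fails at once if something else on the bench is disturbed (moved more than 15 mm) (distance of any of slim_battery, screwdriver, tape_roll, tape_measure, spray_bottle, drone, controller, pliers from where it was at the start of the episode above 0.015 m).
It fails at once if the flap is let down while the battery is part way under it (x of battery_nose in the frame of dock between 0.004 and 0.05 m and value of joint flap below 0.35 rad).
It also fails if it takes over 34 s, if anything falls off the work surface, if the arm or the gripper's body presses on something with over 40 N, if the wrist force passes 120 N, or if a joint passes its speed limit or range.

### The arm

A 6-joint arm with a two-finger parallel gripper is mounted at the origin on the work surface. World frame = base frame: x ahead of the robot, y to its left, z up, the work surface at z = 0. Lengths are in m, angles in rad, forces in N, time in s.
With the tool pointing down it reaches from about 0.35 to 0.775 m from the base axis. Payload 5.5 kg.
Tool frame: the origin (TCP) lies midway between the tips of the shut fingers; the grasp point (between the pads) lies 19 mm behind it (pinch_z is the distance from the TCP to the grasp point, in m); z points along the fingers, x is the direction in which the jaws open and shut, and the axes are right-handed (so a half turn about z gives the same grasp; the last joint's range is limited). The gripper opens to 85 mm and grips with 20 to 120 N. Pads are 22 mm wide; open, the fingers measure 114 mm over their backs; the gripper's body (76 mm by 85 mm) begins 54 mm behind the grasp point. The pads swing forward as they close: fully open they stand 13 mm farther back than shut.
Start: joints at [0.988, 0.313, 0.046, 1.304, 0, 1.431], TCP at [0.246, 0.52, 0.231] pointing down, gripper open.
Joint ranges: [-2.76, 2.76], [-0.86, 1.69], [-1.03, 1.26], [-2.2, 2.34], [-1.47, 1.5], [-3.14, 3.14]. Speed limits (rad/s): [2.57, 2.57, 3.14, 3.14, 3.14, 3.14].

### API

Orientations are given as a unit quaternion [w, x, y, z].
In Python, from workcell import get_state, read_camera, camera_info, hand_in, trace, pinch_z gives the robot as it stands. The module is installed in compiled form; this text tells all that it offers.
- The arm moves only by the tool arm_command, never from a script. Its argument "steps" is text: rows parted by semicolons, each of 4 numbers parted by spaces: the shift along the world's x, y, z in mm, then the turn about the world's z in rad. In form: tx ty tz spin; .... A call has 1 to 20 rows; each row is the pose to reach, as a shift and turn from the pose measured when the call began; what a row does not reach only later rows make up. A row lasts 1/8 s, in which the tool goes at most 62.5 mm and 10.7 degrees, less where a joint would pass 70% of its speed; a pose out of reach is approached as far as the arm can. A call with a gripper value outside its range is refused whole. "fingers" is the gripper command: -1 is shut, 1 is fully open, values between are in proportion, set as the call begins (left out, the last holds). The fingers move at their own pace and stop on an object; "newtons" is the grip in N (left out, the last holds). Time passes only in rows, so rows that repeat a pose let the fingers close. It gives the time, the measured TCP pose, the force and the opening at its end, in the units of the state.
- get_state(): the state, without advancing time (a new reading comes with each control period).
- read_camera(name): name is "scene" or "top"; returns the picture (420x560x3 uint8, red, green, blue); there is no depth.
- camera_info(name): a dict with "mtx" (3x3 intrinsics, pixels), "R" (3x3) and "t" (3): a world point X has camera coordinates R X + t. Camera axes: x right, y down, z forward; pixel columns grow to the right and rows downward; lengths in m; the calibration is good to about 2 mm. A picture is of the moment at which its call begins. camera_info takes no time and is no camera call.
- hand_in(): hands the job in, once; it reports no verdict.
Trained networks look in the newest picture that a camera, given by its name, has taken for a name from the list of things; names that differ only in an ending like _2 or _b are one class to them, and where a whole thing is asked for, a point or a joint stands for the part that bears it (a point fixed in the world has none). Each returns a list of dicts, best first, with "score" (0 to 1); they miss things now and then, are a little off and sometimes report something else, mostly with a low value. They report only what shows in the picture. A call takes as long as a camera call. They do not tell look-alikes from the thing itself.
- trace(camera, name): "mask" (420x560 bool, what is visible of it) and "box" ([left, top, width, height] in pixels, round what is visible of it).
The state is a dict: "clock": time; "joint_pos": joint angles; "qvel": joint speeds; "tau": joint torques, N m; "tcp_pos": TCP position; "orientation": TCP orientation; "wrist_force": force on the tool from outside, world axes, zero at the start; "ft_torque": the same for the moment, N m; "finger_gap": finger opening in m.
Only numpy, scipy, OpenCV 4.12 (cv2) and the standard library are available. Lean on these libraries where they do the work, as an engineer would, in place of code of your own. Each camera call takes 0.05 s, during which the arm holds its last target.

## Working session

There is one attempt and no reset: what is moved stays moved. The work goes in short steps, Python scripts to look and compute and a tool call to move; the robot and the scene stay as the last step left them, time stands still between calls to the robot, and variables do not carry over. Pictures are saved under pics/ and viewed, and the job is handed in when it is done.

Besides the shell and the picture viewer there is one more tool, called as a command line: name --argument value ..., lists and objects as JSON in quotes. arm_command: Moves the arm, as the interface text tells. Its arguments: {"type":"object","properties":{"steps":{"type":"string"},"fingers":{"type":"number"},"newtons":{"type":"number"}},"required":["steps"]}

```bash
mkdir -p pics; python3 - <<'E'
from workcell import *
import cv2
for n in ["scene","top"]:
    cv2.imwrite(f"pics/{n}0.png",read_camera(n)[:,:,::-1]); i=camera_info(n); print(n,i)
print(get_state(),pinch_z)
E
```

```text
scene {'mtx': array([[407.68210581,   0.        , 280.13172623],
       [  0.        , 407.68210581, 210.19036325],
       [  0.        ,   0.        ,   1.        ]]), 'R': array([[-0.70030023,  0.71349572, -0.02243743],
       [ 0.44645314,  0.41323764, -0.79367137],
       [-0.55700914, -0.56582551, -0.60793282]]), 't': array([ 0.3629611 , -0.18064058,  1.33558994])}
top {'mtx': array([[435.30511487,   0.        , 278.10966611],
       [  0.        , 435.30511487, 205.61092149],
       [  0.        ,   0.        ,   1.        ]]), 'R': array([[-0.0094359 , -0.99993468,  0.00644954],
       [-0.99208365,  0.00855372, -0.12528715],
       [ 0.1252238 , -0.00758069, -0.99209956]]), 't': array([-0.02170774,  0.56466191,  1.11588186])}
{'clock': 0.1, 'joint_pos': array([9.88394985e-01, 3.13935320e-01, 4.51064662e-02, 1.30360543e+00,
       1.67819066e-05, 1.43120380e+00]), 'qvel': array([-0.00024072, -0.00251027,  0.00237438,  0.001428  , -0.000788  ,
       -0.00134941]), 'tau': array([ 2.82059227e-03, -4.81725633e+01,  2.99244493e+01,  1.28331006e-02,
       -1.07080334e-04, -1.54844338e-05]), 'tcp_pos': array([0.24612577, 0.51916268, 0.23049802]), 'orientation': array([ 3.29589448e-04,  8.45126653e-01,  5.34565496e-01, -7.49780499e-04]), 'wrist_force': array([-0.77744155,  0.03941126, -0.09581741]), 'ft_torque': array([-0.00170731, -0.00431592, -0.02920998]), 'finger_gap': 0.08520490802780721} 0.0187
```

View pics/scene0.png

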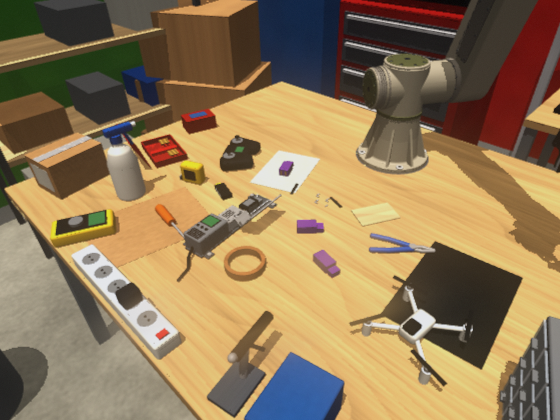

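View pics/top0.png

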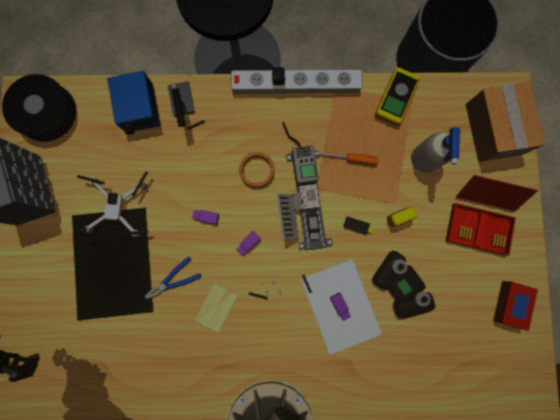

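```bash
cat > h.py <<'E'
from workcell import *
import numpy as np, cv2
def proj(n,P):
    i=camera_info(n); P=np.atleast_2d(P); c=P@np.array(i['R']).T+i['t']; p=c@np.array(i['mtx']).T
    return p[:,:2]/p[:,2:]
def ray(n,uv,z):
    i=camera_info(n); R=np.array(i['R']); d=R.T@np.linalg.solve(i['mtx'],[uv[0],uv[1],1]); o=-R.T@i['t']
    return o+d*(z-o[2])/d[2]
def crop(n,im,x,y,w,h,f,fn):
    c=cv2.resize(np.ascontiguousarray(im[y:y+h,x:x+w,::-1]),None,fx=f,fy=f,interpolation=cv2.INTER_CUBIC); cv2.imwrite(fn,c)
E
python3 - <<'E'
from h import *
a=cv2.imread("pics/top0.png")[:,:,::-1]; crop("top",a,260,130,90,130,4.6,"pics/t1.png")
a=cv2.imread("pics/scene0.png")[:,:,::-1]; crop("scene",a,170,180,120,90,6,"pics/s1.png")
E
```

```text
(no output)
```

View pics/t1.png

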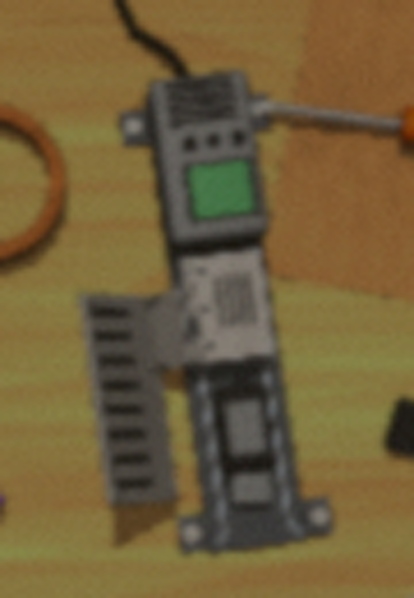

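View pics/s1.png

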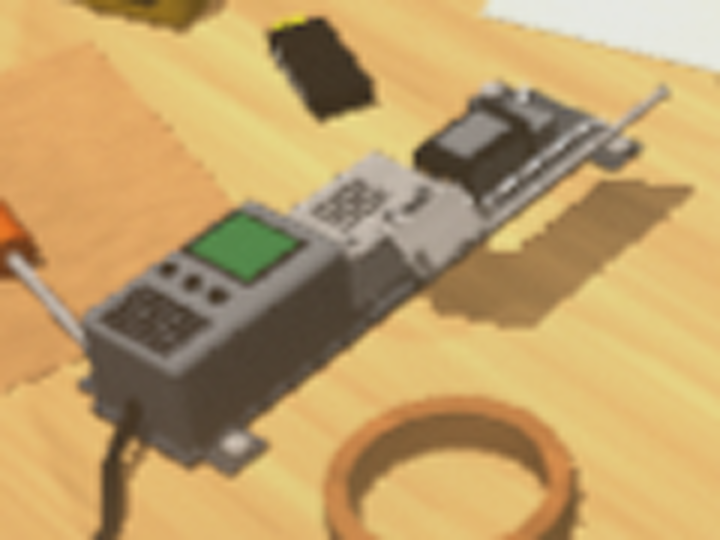

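```bash
cat > fit.py <<'E'
from h import *
from scipy.optimize import least_squares
T=lambda u,v:(260+u/4.6,130+v/4.6); S=lambda u,v:(170+u/6,180+v/6)
obs=[("top",(-75,84,70),T(117,505)),("top",(45,84,70),T(82,298)),("top",(-75,43,24),T(174,498)),
("top",(166,'w',52),T(150,83)),("top",(166,'-w',52),T(246,75)),("top",(68,'w',52),T(172,243)),("top",(68,'-w',52),T(267,232)),
("scene",(166,'w',52),S(190,378)),("scene",(166,'-w',52),S(85,320)),("scene",(68,'w',52),S(350,262)),("scene",(68,'-w',52),S(250,203)),("scene",(-75,84,70),S(664,92)),]
def pt(p,q):
    x,y,z=p; y={'w':q[3]*1e3,'-w':-q[3]*1e3}.get(y,y)
    c,s=np.cos(q[2]),np.sin(q[2]); x,y,z=x/1e3,y/1e3,z/1e3
    return np.array([q[0]+c*x-s*y,q[1]+s*x+c*y,z])
def res(q): return np.concatenate([proj(n,pt(p,q))[0]-o for n,p,o in obs])
if __name__=="__main__":
    r=least_squares(res,[0.5,-.08,0.1,.027],loss='soft_l1'); print(r.x); print(r.fun.reshape(-1,2).round(1))
    q=r.x; np.save("q.npy",q)
    for n,f,(x,y,w,h) in [("top",4.6,(260,130,90,130)),("scene",6,(170,180,120,90))]:
        im=cv2.imread(f"pics/{n}0.png"); c=cv2.resize(im[y:y+h,x:x+w],None,fx=f,fy=f,interpolation=cv2.INTER_CUBIC)
        def line(pts,col):
            P=((proj(n,np.array([pt(p,q) for p in pts]))-[x-.0,y-.0])*f).astype(int)
            cv2.polylines(c,[P.reshape(-1,1,2)],False,col,1)
        line([(166,26,52),(166,-26,52),(68,-26,52),(68,26,52),(166,26,52)],(0,0,255))
        line([(-75,84,70),(45,84,70),(45,43,24),(-75,43,24),(-75,84,70)],(0,255,0))
        line([(-108,29,6),(-108,-29,6),(168,-29,6),(168,29,6),(-108,29,6)],(255,255,0))
        line([(-98,17.5,11),(0,17.5,11)],(255,0,255));line([(-98,-17.5,11),(0,-17.5,11)],(255,0,255))
        line([(0,-22,36),(0,22,36)],(0,255,255)); 
        cv2.imwrite(f"pics/ov_{n}.png",c)
E
python3 fit.py
```

```text
[ 0.55723026 -0.11378828  0.14087003  0.02794507]
[[-1.2  0.5]
 [-0.7 -0.7]
 [ 1.3  0.5]
 [-1.4 -0.6]
 [-1.5 -1.9]
 [-0.5  0.6]
 [-0.1 -0.1]
 [-2.1 -1.3]
 [-1.3 -0.7]
 [-0.1 -3.9]
 [ 0.1 -2. ]
 [ 0.3 -1.7]]
```

```bash
python3 -c "
import cv2,numpy as np
a=cv2.imread('pics/ov_top.png');b=cv2.imread('pics/ov_scene.png')
b=cv2.resize(b,(380,285));o=np.zeros((598,800,3),np.uint8);o[:a.shape[0],:a.shape[1]]=a[:598];o[:285,415:795]=b;cv2.imwrite('pics/ov.png',o)"
```

```text
(no output)
```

View pics/ov.png

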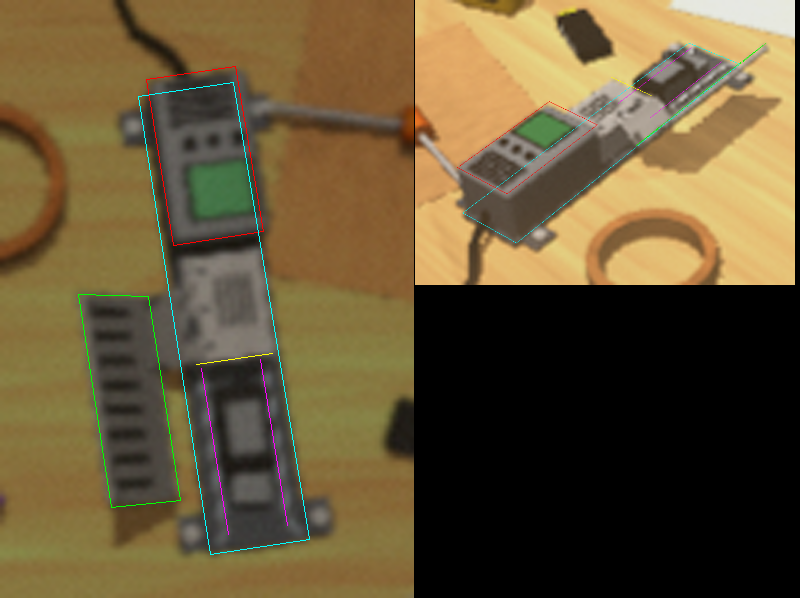

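```bash
python3 - <<'E'
from h import *
for n,(x,y,w,h),f in [("top",(275,130,70,65),9),("top",(275,190,70,65),9),("scene",(175,185,110,75),7)]:
    a=np.mean([read_camera(n).astype(float) for _ in range(4)],0)
    np.save(f"avg_{n}.npy",a); a=np.clip(a*1.5 if n=="top" else a,0,255).astype(np.uint8)
    c=cv2.resize(np.ascontiguousarray(a[y:y+h,x:x+w,::-1]),None,fx=f,fy=f,interpolation=cv2.INTER_CUBIC)
    for k in range(0,w,10): cv2.putText(c,str(x+k),(k*f,10),0,.4,(0,0,255)); cv2.line(c,(int((k+.5)*f),12),(int((k+.5)*f),20),(0,0,255))
    for k in range(0,h,10): cv2.putText(c,str(y+k),(0,int((k+.5)*f)),0,.4,(0,0,255));cv2.line(c,(28,int((k+.5)*f)),(36,int((k+.5)*f)),(0,0,255))
    cv2.imwrite(f"pics/z_{n}_{y}.png",c)
E
```

```text
(no output)
```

View pics/z_top_190.png

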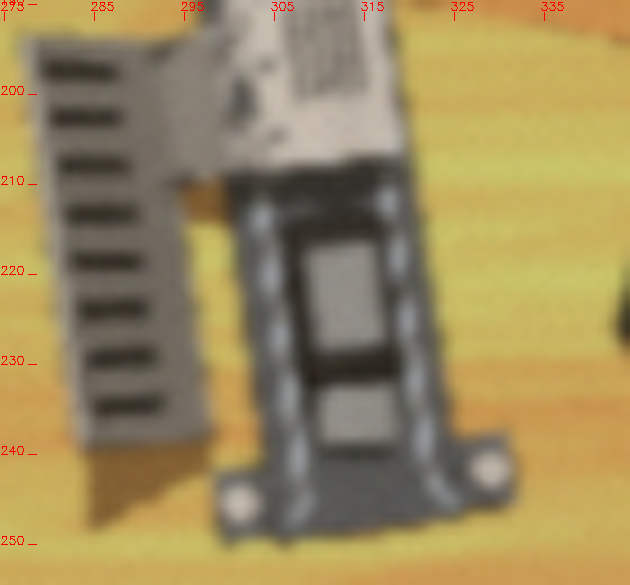

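View pics/z_top_130.png

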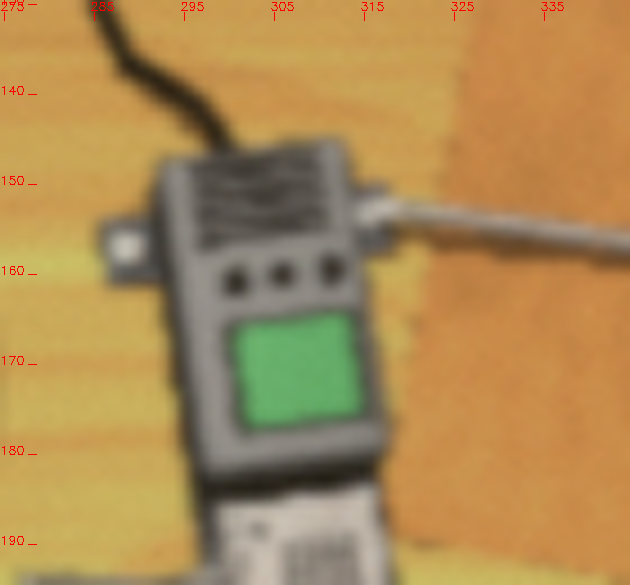

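View pics/z_scene_185.png

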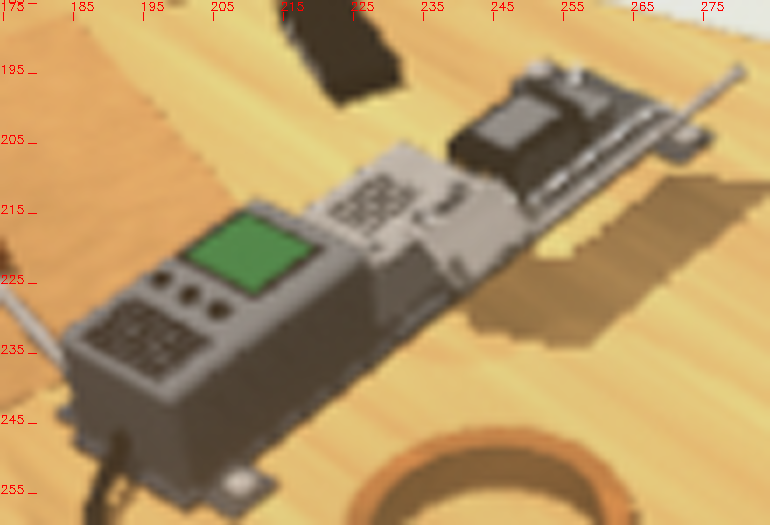

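```bash
cat > fit2.py <<'E'
from h import *
from scipy.optimize import least_squares
A=lambda u,v:(275+u/9-.5,190+v/9-.5); B=lambda u,v:(275+u/9-.5,130+v/9-.5); S=lambda u,v:(175+u/7-.5,185+v/7-.5)
N=None
obs=[("top",B(205,475),52,68,'w'),("top",B(385,452),52,68,'-w'),("top",B(163,162),52,166,'w'),("top",B(345,142),52,166,'-w'),
("top",A(330,162),36,0,N),("top",A(232,200),6,N,29),("top",A(262,440),6,N,29),("top",A(412,190),6,N,-29),("top",A(448,400),6,N,-29),
("top",A(285,543),6,-108,N),("top",A(440,525),6,-108,N),("top",A(25,40),70,45,84),("top",A(82,447),70,-75,84),("top",A(210,437),24,-75,43),
("scene",S(63,340),52,166,'-w'),("scene",S(175,402),52,166,'w'),("scene",S(255,198),52,68,'-w'),("scene",S(370,262),52,68,'w'),("scene",S(742,70),70,-75,84),
]
P=np.array([ray(n,o,z/1e3) for n,o,z,_,_ in obs])
def loc(q,P):
    c,s=np.cos(q[2]),np.sin(q[2]); d=(P[:,:2]-q[:2])*1e3
    return np.c_[d[:,0]*c+d[:,1]*s,-d[:,0]*s+d[:,1]*c]
def res(q):
    L=loc(q,P); r=[]
    for l,(n,o,z,x,y) in zip(L,obs):
        y={'w':q[3],'-w':-q[3]}.get(y,y)
        r+=[0 if x is N else l[0]-x, 0 if y is N else l[1]-y]
    return np.array(r)
r=least_squares(res,[.55,-.11,.13,27],loss='soft_l1',f_scale=2); q=r.x
print(q);
for (n,o,z,x,y),e in zip(obs,res(q).reshape(-1,2)): print(n,z,x,y,e.round(1))
np.save("q.npy",q)
# battery: body top z30, tail top z21
for nm,p,z in [("bodyfront-ish",A(345,215),30),("bodyTL",A(290,222),30),("bodyback",A(352,380),30),("tailback L",A(320,445),21),("tailback R",A(395,440),21),]:
    print(nm,loc(q,ray("top",p,z/1e3)[None]).round(1))
for nm,p,z in [("nose topR",S(450,145),30),("nose topL",S(525,180),30),("tailR",S(575,85),21),]:
    print(nm,loc(q,ray("scene",p,z/1e3)[None]).round(1))
E
python3 fit2.py
```

```text
[ 0.55852814 -0.11266189  0.13059565 27.27669997]
top 52 68 w [ 1.2 -1. ]
top 52 68 -w [0.6 0.5]
top 52 166 w [-2.5 -2.3]
top 52 166 -w [-3.9 -1.8]
top 36 0 None [-0.1  0. ]
top 6 None 29 [ 0.  -2.5]
top 6 None 29 [ 0.  -0.9]
top 6 None -29 [0.  1.3]
top 6 None -29 [0.  0.2]
top 6 -108 None [-0.  0.]
top 6 -108 None [-1.2  0. ]
top 70 45 84 [-2.  -0.9]
top 70 -75 84 [ 0.7 -0.7]
top 24 -75 43 [0.5 1.4]
scene 52 166 -w [-0.9  2.5]
scene 52 166 w [-0.9  1.9]
scene 52 68 -w [2.9 0.1]
scene 52 68 w [5.8 4.4]
scene 70 -75 84 [ 1.5 -0.3]
bodyfront-ish [[-15.6  -4.1]]
bodyTL [[-15.4  12.2]]
bodyback [[-64.1   1.1]]
tailback L [[-81.2  12.5]]
tailback R [[-82.9  -9.7]]
nose topR [[-14.8 -12.1]]
nose topL [[-14.6  25.4]]
tailR [[-81.9  -6.7]]
```

```bash
python3 - <<'E'
from h import *
q=np.load("q.npy"); c,s=np.cos(q[2]),np.sin(q[2])
w=lambda x,y:(q[0]+(c*x-s*y)/1e3,q[1]+(s*x+c*y)/1e3)
print("probe",ray("top",(198,168),0))
print("tape",ray("top",(257,170),.02))
t=np.array(get_state()['tcp_pos']); print(t)
for xc in(-90,-82,-12): 
  W=w(xc+8,35.8); print(xc,W,((np.array(W)-t[:2])*1e3).round())
E
```

```text
probe [0.67524804 0.19258267 0.        ]
tape [0.66411301 0.02933008 0.02      ]
[0.24641729 0.51959927 0.23135601]
-90 (np.float64(0.47256437000893436), np.float64(-0.08784517786442357)) [ 226. -607.]
-82 (np.float64(0.4804962460179304), np.float64(-0.08680337990996537)) [ 234. -606.]
-12 (np.float64(0.5499001610966456), np.float64(-0.07768764780845612)) [ 303. -597.]
```

arm_command --steps "100 -80 0 0.05; 200 -160 0 0.05; 300 -240 0 0.05; 380 -300 0 0.05; 429 -327 0 0.05; 429 -327 0 0.05; 429 -327 -60 0.05; 429 -327 -120 0.05; 429 -327 -180 0.05; 429 -327 -205 0.05; 429 -327 -205 0.05; 429 -327 -205 0.05; 429 -327 -205 0.05" --fingers 0.647

```text
clock: 2.33
tcp_pos: [0.6761, 0.1931, 0.0279]
orientation: [0.0, 0.831, 0.556, 0.001]
wrist_force: [0.1, 0.2, 0.4]
finger_gap: 0.0702
```

arm_command --steps "0 0 -10 0; 0 0 -20 0; 0 0 -26 0; 0 0 -28 0; 0 0 -30 0; 0 0 -30 0; 0 0 -30 0"

```text
clock: 3.2
tcp_pos: [0.6762, 0.193, -0.0019]
orientation: [0.0, 0.831, 0.556, 0.001]
wrist_force: [0.6, 0.6, 0.4]
finger_gap: 0.0706
```

arm_command --steps "0 0 -2 0; 0 0 -4 0; 0 0 -4 0; 0 0 -4 0"

```text
clock: 3.7
tcp_pos: [0.6762, 0.193, -0.0059]
orientation: [0.0, 0.831, 0.556, 0.001]
wrist_force: [-0.8, -0.5, -0.4]
finger_gap: 0.0702
```

arm_command --steps "0 0 -1 0; 0 0 -2 0; 0 0 -2 0; 0 0 -2 0"

```text
clock: 4.2
tcp_pos: [0.6763, 0.1931, -0.0077]
orientation: [0.0, 0.831, 0.556, 0.001]
wrist_force: [-0.8, -0.5, 2.7]
finger_gap: 0.0704
```

arm_command --steps "0 0 -1 0; 0 0 -1.5 0; 0 0 -1.5 0"

```text
clock: 4.58
tcp_pos: [0.6763, 0.193, -0.0078]
orientation: [0.001, 0.831, 0.556, 0.001]
wrist_force: [-3.7, 1.0, 9.4]
finger_gap: 0.0706
```

arm_command --steps "0 0 40 0; 0 0 100 0; -40 -50 130 0; -80 -110 130 0; -120 -170 130 0; -160 -220 130 0; -190 -260 120 0; -204 -281 110 0; -204 -281 110 0; -204 -281 110 0; -204 -281 110 0"

```text
clock: 5.95
tcp_pos: [0.4733, -0.0873, 0.1026]
orientation: [0.001, 0.831, 0.556, 0.002]
wrist_force: [-0.8, -0.1, -0.3]
finger_gap: 0.0702
```

```bash
cat > look.py <<'E'
from h import *
import sys
t=sys.argv[1]
a=read_camera("top"); b=read_camera("scene")
a=cv2.resize(np.clip(a[170:270,265:365,::-1]*1.4,0,255).astype(np.uint8),None,fx=4,fy=4,interpolation=cv2.INTER_CUBIC)
b=cv2.resize(np.ascontiguousarray(b[140:240,195:295,::-1]),None,fx=4,fy=4,interpolation=cv2.INTER_CUBIC)
cv2.imwrite(f"pics/l_{t}.png",np.hstack([a,b])); s=get_state(); print(s['clock'],s['tcp_pos'],s['wrist_force'])
E
python3 look.py hover
```

```text
6.05 [ 0.4731278  -0.08720344  0.10243791] [-0.22363177  0.01086878  0.99952477]
```

View pics/l_hover.png

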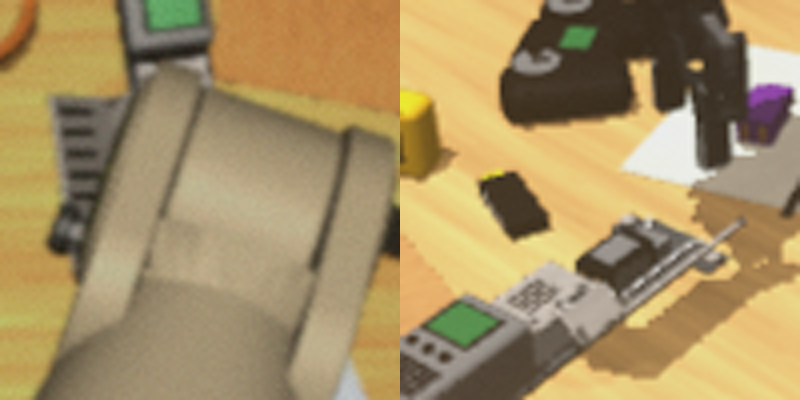

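```bash
cat > chk.py <<'E'
from h import *
s=get_state(); t=s['tcp_pos']; o=s['orientation']; a=2*np.arctan2(o[2],o[1]); u=np.array([np.cos(a),np.sin(a),0]); v=np.array([u[1],-u[0],0])
z=np.array([0,0,.0077]); q=np.load("q.npy"); c,sn=np.cos(q[2]),np.sin(q[2])
for nm,k,sg in [("pres",1,1),("push",-1,-1)]:
  for off in (35,49.5):
    for vv in(-11,11):
      p=t+z+u*sg*off/1e3+v*vv/1e3; d=(p[:2]-q[:2])*1e3
      print(nm,off,vv,"dock",(d[0]*c+d[1]*sn).round(1),(-d[0]*sn+d[1]*c).round(1),(p[2]*1e3).round(1),"crop scene",((proj("scene",p)[0]-[195,140])*4+[400,0]).round())
E
python3 chk.py
```

```text
pres 35 -11 dock -73.5 72.2 110.1 crop scene [726. 160.]
pres 35 11 dock -54.4 61.2 110.1 crop scene [694. 168.]
pres 49.5 -11 dock -66.2 84.8 110.1 crop scene [735. 172.]
pres 49.5 11 dock -47.2 73.8 110.1 crop scene [702. 180.]
push 35 -11 dock -108.3 11.5 110.1 crop scene [685. 108.]
push 35 11 dock -89.3 0.5 110.1 crop scene [654. 115.]
push 49.5 -11 dock -115.6 -1.1 110.1 crop scene [677.  97.]
push 49.5 11 dock -96.5 -12.0 110.1 crop scene [647. 105.]
```

arm_command --steps "0 0 -25 0; 0 0 -40 0; 0 0 -55 0; 0 0 -68 0; 0 0 -80 0; 0 0 -90 0; 0 0 -96 0; 0 0 -96 0; 0 0 -96 0"

```text
clock: 7.18
tcp_pos: [0.4737, -0.0875, 0.0069]
orientation: [0.001, 0.831, 0.556, 0.002]
wrist_force: [1.8, -4.2, 4.9]
finger_gap: 0.0702
```

```bash
python3 look.py press; python3 chk.py | head -12
```

```text
7.275 [ 0.47373274 -0.08745345  0.00696709] [ 0.58998333 -3.54284446  2.83998761]
pres 35 -11 dock -72.9 71.9 14.7 crop scene [729. 280.]
pres 35 11 dock -53.8 60.9 14.7 crop scene [699. 289.]
pres 49.5 -11 dock -65.7 84.4 14.7 crop scene [738. 292.]
pres 49.5 11 dock -46.6 73.5 14.7 crop scene [707. 301.]
push 35 -11 dock -107.8 11.2 14.7 crop scene [690. 225.]
push 35 11 dock -88.7 0.2 14.7 crop scene [661. 233.]
push 49.5 -11 dock -115.0 -1.4 14.7 crop scene [683. 214.]
push 49.5 11 dock -95.9 -12.4 14.7 crop scene [654. 222.]
```

View pics/l_press.png

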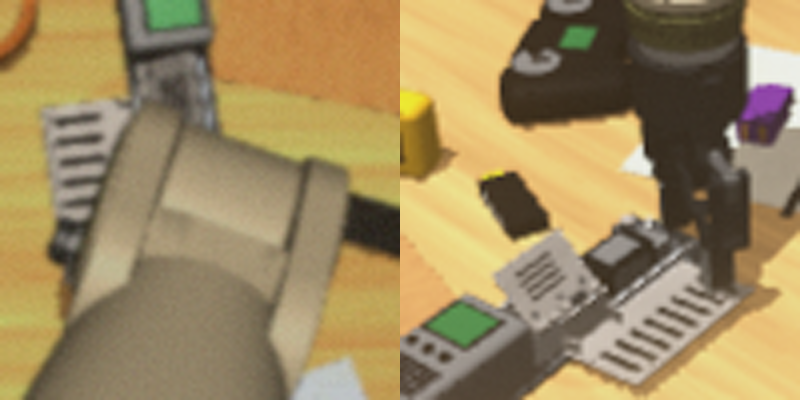

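arm_command --steps "4 0.5 -1 0; 8 1 -1 0; 13 1.7 -1 0; 18 2.4 -1 0; 23 3 -1 0; 28 3.7 -1 0; 33 4.3 -1 0; 38 5 -1 0; 43 5.6 -1 0; 48 6.3 -1 0; 53 6.9 -1 0; 58 7.6 -1 0; 62 8.1 -1 0; 66 8.6 -1 0; 69 9 -1 0; 71 9.3 -1 0; 71 9.3 -1 0"

```text
clock: 9.4
tcp_pos: [0.5451, -0.0781, 0.006]
orientation: [0.002, 0.831, 0.556, 0.002]
wrist_force: [-1.1, -0.1, 0.6]
finger_gap: 0.0702
```

```bash
python3 look.py push; python3 chk.py | head -12
```

```text
9.5 [ 0.54508556 -0.07809124  0.0060893 ] [-1.7826018  -0.52083603  2.60635444]
pres 35 -11 dock -0.9 71.9 13.8 crop scene [661. 337.]
pres 35 11 dock 18.1 60.9 13.8 crop scene [629. 346.]
pres 49.5 -11 dock 6.3 84.4 13.8 crop scene [669. 350.]
pres 49.5 11 dock 25.4 73.5 13.8 crop scene [637. 360.]
push 35 -11 dock -35.8 11.2 13.8 crop scene [624. 277.]
push 35 11 dock -16.7 0.2 13.8 crop scene [593. 285.]
push 49.5 -11 dock -43.0 -1.4 13.8 crop scene [617. 265.]
push 49.5 11 dock -23.9 -12.4 13.8 crop scene [586. 273.]
```

View pics/l_push.png

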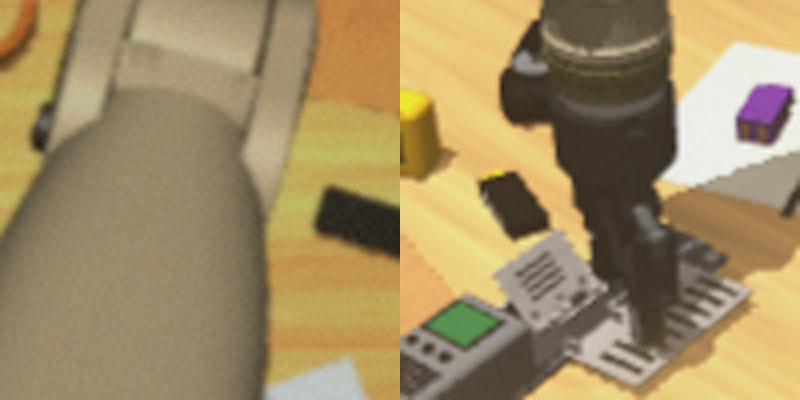

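arm_command --steps "1 0.1 0 0; 2 0.3 0 0; 3 0.4 0 0; 3 0.4 0 0; 3 0.4 0 0"

```text
clock: 10.12
tcp_pos: [0.5481, -0.0777, 0.0061]
orientation: [0.002, 0.831, 0.556, 0.002]
wrist_force: [-1.4, 0.3, 2.3]
finger_gap: 0.0702
```

arm_command --steps "1 0.1 0 0; 2 0.3 0 0; 2 0.3 0 0; 2 0.3 0 0"

```text
clock: 10.62
tcp_pos: [0.5502, -0.0774, 0.0061]
orientation: [0.002, 0.831, 0.556, 0.002]
wrist_force: [-1.6, -0.7, 1.5]
finger_gap: 0.0702
```

arm_command --steps "1 0.1 0 0; 1.5 0.2 0 0; 1.5 0.2 0 0; 1.5 0.2 0 0"

```text
clock: 11.12
tcp_pos: [0.5507, -0.0774, 0.0059]
orientation: [0.001, 0.831, 0.556, 0.001]
wrist_force: [-5.3, -1.0, 3.9]
finger_gap: 0.0703
```

arm_command --steps "1 0.1 0 0; 1.5 0.2 0 0; 1.5 0.2 0 0; 1.5 0.2 0 0"

```text
clock: 11.62
tcp_pos: [0.5507, -0.0774, 0.0057]
orientation: [0.001, 0.831, 0.556, 0.0]
wrist_force: [-6.3, -2.0, 5.3]
finger_gap: 0.0705
```

arm_command --steps "2 0.3 0 0; 4 0.5 0 0; 4 0.5 0 0; 4 0.5 0 0"

```text
clock: 12.12
tcp_pos: [0.5511, -0.0773, 0.0054]
orientation: [-0.001, 0.832, 0.555, -0.003]
wrist_force: [-11.4, -2.8, 8.5]
finger_gap: 0.0704
```

```bash
python3 look.py home; python3 chk.py | grep push
```

```text
12.225 [ 0.55110173 -0.07729201  0.00541563] [-12.23262321  -2.36662938   9.3870049 ]
push 35 -11 dock -29.8 11.2 13.1 crop scene [618. 282.]
push 35 11 dock -10.8 0.2 13.1 crop scene [587. 291.]
push 49.5 -11 dock -37.1 -1.3 13.1 crop scene [611. 270.]
push 49.5 11 dock -18.0 -12.3 13.1 crop scene [580. 278.]
```

View pics/l_home.png

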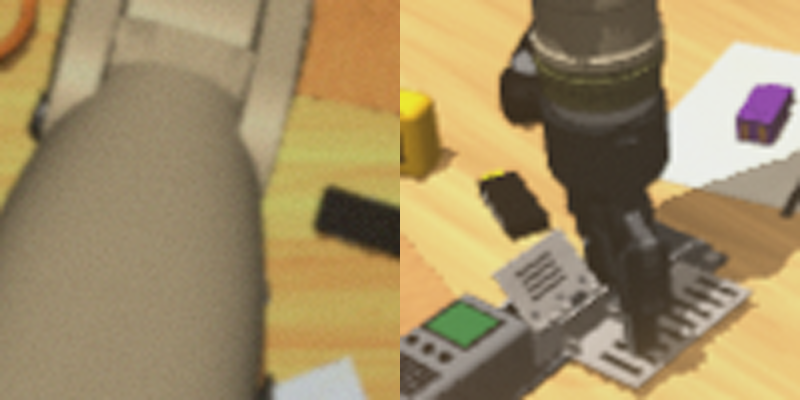

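arm_command --steps "-2 -0.3 0 0; -5 -0.7 0 0; -7 -0.9 0 0; -7 -0.9 10 0; -7 -0.9 22 0; -7 -0.9 35 0; -7 -0.9 48 0; -7 -0.9 60 0; -7 -0.9 75 0; -7 -0.9 110 0; -7 -0.9 150 0; -50 60 180 0; -80 110 180 0; -110 160 180 0; -130 210 180 0; -130 260 180 0; -130 310 180 0; -130 310 180 0; -130 310 180 0"

```text
clock: 14.6
tcp_pos: [0.4207, 0.2326, 0.1856]
orientation: [-0.0, 0.832, 0.555, -0.003]
wrist_force: [-0.2, 0.7, -0.1]
finger_gap: 0.0703
```

```bash
python3 look.py fin
```

```text
14.7 [0.42103787 0.23174758 0.18551985] [ 0.92153771 -0.53679667  0.11006702]
```

View pics/l_fin.png

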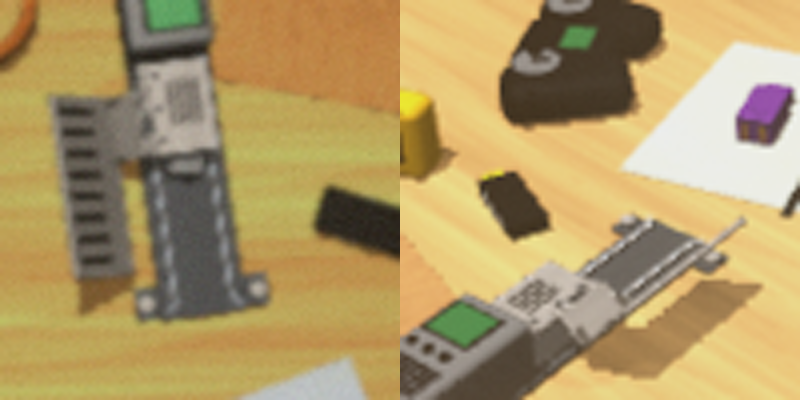

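```bash
python3 - <<'E'
from h import *
q=np.load("q.npy");c,s=np.cos(q[2]),np.sin(q[2])
for u,v in[(172,176),(204,174)]:
    p=ray("top",(265+u/4-.5,170+v/4-.5),.021); d=(p[:2]-q[:2])*1e3; print(d[0]*c+d[1]*s,-d[0]*s+d[1]*c)
hand_in()
E
```

```text
-13.105536923063577 9.140758508099081
-14.748579533486637 -12.258321389377016
the job is handed in; nothing more can be done
```

The battery is loaded in the charger with the flap closed behind it, and I handed the job in at about 15 s. No verdict was reported.

**How it went:** The gripper was opened to 70 mm. The left fingertip pressed the thumb plate down, and the flap stood open at about 0.8 rad (judged from the fingertip height and the picture). With the flap held open, the right fingertip pushed the battery about 71 mm along the tray, until it stopped moving and the push force rose to about 12 N. I then backed off a few mm, lifted so the flap could close, and moved the arm clear.

**Last checks:**
- **Flap and arm:** The last pictures show the flap shut and the slim battery and controller (the only loose items I re-checked) where they were. The wrist force on the free arm was about zero.
- **Tail position:** The fingertip stopped at dock x of about -11 mm, while the final picture puts the tail end at about -13 to -15 mm. Home is -12 mm. These two readings disagree by 2 to 4 mm, about what I can measure at this picture resolution. The picture alone doesn't prove the nose is within 3 mm. My evidence that it is home is the firm stop and the flap closing.

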